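# Slide the hob's touch control up to full

### The job

Turn the induction hob up to full: put your closed fingertips on the smallest dot of its curved touch strip and slide them lightly along the strip, pressing it down a little at every dot in turn, up to the big red dot. Finish while holding the strip lightly pressed at the red dot. Only touch the strip: leave the pot, the shaker and the buns where they stand.

Things in the scene. Friction and masses are not known exactly. Their poses are not given: they have to be found in the camera images.
- hob: induction hob fixed to the table: aluminium case with black glass top, 380 (x) by 300 (y) by 60 mm high; origin at the centre of its underside, x points away from its control edge, y to its left, z up. The hob may stand in the left or the right half of the table, the green board in the other
- strip (a joint): how far the touch strip is pressed down, m: 0 untouched, 0.006 at its stop. The strip is a blue-grey raised arc, 26 mm wide, along the hob's edge nearest the robot; its top stands 8 mm above the glass. It sinks level as one piece, wherever it is pressed, on a light spring: about 1 N to start it moving, then 1 N per mm; beneath the stop it is rigid
- mark0 (a point): smallest mark, a white dot 8 mm across, at the strip's left end (the hob's +y end); the point is the dot's centre on the strip's top face (68 mm above the table when untouched); the seven marks lie 33 mm apart on an arc of 190 mm radius about the pot's zone, whose centre is 40 mm along x from the hob's origin
- mark1 (a point): white dot 10 mm across, number 2 of seven along the strip from the left; the point is the dot's centre on the strip's top face (68 mm above the table when untouched)
- mark2 (a point): white dot 12 mm across, number 3 of seven along the strip from the left; the point is the dot's centre on the strip's top face (68 mm above the table when untouched)
- mark3 (a point): white dot 14 mm across, number 4 of seven along the strip from the left; the point is the dot's centre on the strip's top face (68 mm above the table when untouched)
- mark4 (a point): white dot 16 mm across, number 5 of seven along the strip from the left; the point is the dot's centre on the strip's top face (68 mm above the table when untouched)
- mark5 (a point): white dot 18 mm across, number 6 of seven along the strip from the left; the point is the dot's centre on the strip's top face (68 mm above the table when untouched)
- mark6 (a point): largest mark, a red dot 20 mm across, at the strip's right end (the hob's -y end); the point is the dot's centre on the strip's top face (68 mm above the table when untouched)
- board: green cutting board, 340 by 240 by 18 mm, fixed; origin at the centre of its underside
- pot: covered steel pot with black lid knob, 178 mm across, 100 mm high, two side handles; stands on the hob; origin at the centre of its underside; loose bystander
- shaker: small glass salt shaker, 38 mm across, 73 mm high, standing on the green board; origin at the centre of its underside; loose bystander
- bun0: bun half, 94 mm across, 30 mm high, cut face up, on the green board; origin at the centre of its underside; loose bystander
- bun1: bun half, like bun0; loose bystander
- bun2: bun half, like bun0; loose bystander

How it is judged:
By the outcome, as a careful person would: the job done as asked, in the order asked, and still so for the second after the job is handed in, while the arm keeps its last pose, push and grip.
It also fails if it takes over 45 s, if anything falls off the work surface, if the arm or the gripper's body presses on something with over 40 N, if the wrist force passes 120 N, or if a joint passes its speed limit or range.

### The arm

A 6-joint arm with a two-finger parallel gripper is mounted at the origin on the work surface. World frame = base frame: x ahead of the robot, y to its left, z up, the work surface at z = 0. Lengths are in m, angles in rad, forces in N, time in s.
With the tool pointing down it reaches from about 0.325 to 0.75 m from the base axis. Payload 7.6 kg.
Tool frame: the origin (TCP) lies between the finger pads, 19 mm behind the fingertips; this is the grasp point; z points along the fingers, y is the line along which they close (so a half turn about z gives the same grasp; the last joint's range is limited). The gripper opens to 85 mm and grips with 20 to 120 N. Pads are 22 mm wide; open, the fingers measure 114 mm over their backs; the gripper's body (76 mm by 85 mm) begins 54 mm behind the grasp point. The pads swing forward as they close: fully open they stand 13 mm farther back than shut.
Start: joints at [-1.177, 0.052, 1.401, -0, 1.689, -0.07], TCP at [0.235, -0.47, 0.25] pointing down, gripper open.
Joint ranges: [-2.9, 2.9], [-0.91, 2.17], [0.12, 2.37], [-1.06, 4.2], [0.26, 2.73], [-2.93, 2.93]. Speed limits (rad/s): [2.57, 2.57, 3.01, 3.14, 3.14, 3.14].

### API

Orientations are given as a unit quaternion [w, x, y, z].
In Python, from plant import get_obs, grab_frame, camera_model, job_done, look_for, masks_of gives the robot as it stands.
- The arm moves only by the tool send_rows, never from a script. Its argument "moves" is a list of rows, each an object with "delta_pos": the shift along the tool's x, y, z in m, a list of three; "dr": the turn, a rotation vector about the tool's x, y, z in rad, a list of three; "hand": the opening, from 0 (shut) to 1 (fully open). A call has 1 to 5 rows; each row shifts and turns the commanded pose from where the row before left it, along the tool's axes as they then stand; what a row does not reach is not made up. A row lasts 1/12 s, in which the tool goes at most 41.7 mm and 7.16 degrees, less where a joint would pass 70% of its speed; a pose out of reach is approached as far as the arm can. A call is refused whole if a number of a shift passes 0.0417 or a number of a turn 0.125, either way. A call with a gripper value outside its range is refused whole. The fingers move at their own pace and stop on an object; "force" is the grip in N (left out, the last holds). Time passes only in rows, so rows that do not move let the fingers close. It gives the time, the measured TCP pose, the force, the opening and the grip force at its end, in the units of the state.
- get_obs(): the state, without advancing time (a new reading comes with each control period).
- grab_frame(name): name is "side" or "top" or "wrist"; returns the picture (384x512x3 uint8, red, green, blue); there is no depth.
- camera_model(name): a dict with "intrinsics" (3x3 intrinsics, pixels), "k1" (the pictures are not rectified: a ray, as slopes to the right and down, at radius r is drawn at 1 + k1 r^2 times it, then the intrinsics apply), "rvec" (rotation vector, rad) and "tvec" (3), from world to camera coordinates, as OpenCV has them. Camera axes: x right, y down, z forward; pixel columns grow to the right and rows downward; lengths in m; the calibration is good to about 2 mm. A picture is of the moment at which its call begins: read the wrist's pose just before it. camera_model takes no time and is no camera call; for the wrist camera it gives the pose at the moment of the call.
- job_done(): hands the job in; it is judged then, once.
Trained networks look in the newest picture that a camera, given by its name, has taken for a name from the list of things; names that differ only in an ending like _2 or _b are one class to them, and where a whole thing is asked for, a point or a joint stands for the part that bears it (a point fixed in the world has none). Each returns a list of dicts, best first, with "score" (0 to 1); they miss things now and then, are a little off and sometimes report something else, mostly with a low value. They report only what shows in the picture. A call takes as long as a camera call.
- look_for(camera, name): "position" ([column, row] as shares, 0 to 1, of the picture: columns of its width, rows of its height, amid what is visible of it).
- masks_of(camera, name): "mask" (384x512 bool, what is visible of it) and "position" ([column, row] as shares, 0 to 1, of the picture: columns of its width, rows of its height, amid what is visible of it).
The state is a dict: "time_s": time; "q": joint angles; "joint_velocities": joint speeds; "joint_efforts": joint torques, N m; "tcp_pos": TCP position; "tool_rot": TCP orientation; "force": force on the tool from outside, world axes, zero at the start; "torque": the same for the moment, N m; "gripper_width": opening from 0.0 (shut) to 1.0 (fully open); "grasp_force": force on a finger pad.
Only numpy, scipy, OpenCV 4.12 (cv2) and the standard library are available. Lean on these libraries where they do the work, as an engineer would, in place of code of your own. Each camera call takes 0.05 s, during which the arm holds its last target. There are 200 camera calls.

## Working session

There is one attempt and no reset: what is moved stays moved. The work goes in short steps, Python scripts to look and compute and a tool call to move; the robot and the scene stay as the last step left them, time stands still between calls to the robot, and variables do not carry over. Pictures are saved under pics/ and viewed, at most 10 in all, crops included, and the job is handed in when it is done.

Besides the shell and the picture viewer there is one more tool, called after "Emit:" as name(argument=value, ...) on one line, values as JSON. send_rows: Moves the arm, as the interface text tells. Its arguments: {"type":"object","properties":{"moves":{"type":"array"},"force":{"type":"number"}},"required":["moves"]}

```bash
mkdir -p pics; cat > h.py <<'E'
import numpy as np,cv2
from plant import *
def ray(cam,px):
    m=camera_model(cam);K=np.array(m["intrinsics"]);R=cv2.Rodrigues(np.array(m["rvec"],float))[0];t=np.array(m["tvec"],float).ravel()
    u=cv2.undistortPoints(np.array([[px]],float),K,np.array([m["k1"],0,0,0.]))[0,0]
    return -R.T@t, R.T@np.array([u[0],u[1],1])
def at(cam,px,z):
    o,d=ray(cam,px);return o+d*(z-o[2])/d[2]
def proj(cam,P):
    m=camera_model(cam)
    return cv2.projectPoints(np.array(P,float).reshape(-1,3),np.array(m["rvec"],float),np.array(m["tvec"],float),np.array(m["intrinsics"]),np.array([m["k1"],0,0,0.]))[0][:,0]
E
python3 - <<'E'
from h import *
np.set_printoptions(precision=4,suppress=True)
for c in("top","side"):
    im=grab_frame(c);cv2.imwrite(f"pics/{c}0.png",im[:,:,::-1])
    for i in range(7):
        for r in look_for(c,f"mark{i}")[:2]:
            p=np.array(r["position"])*[512,384];print(c,i,round(r["score"],2),p,at(c,p,.068))
o=get_obs();print(o["time_s"],o["tcp_pos"],o["tool_rot"],o["force"])
E
```

```text
top 0 0.97 [372.5824 241.3824] [ 0.4859 -0.2746  0.068 ]
top 1 0.97 [372.5824 241.3824] [ 0.4859 -0.2746  0.068 ]
top 2 0.97 [372.5824 241.3824] [ 0.4859 -0.2746  0.068 ]
top 3 0.97 [372.5824 241.3824] [ 0.4859 -0.2746  0.068 ]
top 4 0.97 [372.5824 241.3824] [ 0.4859 -0.2746  0.068 ]
top 5 0.97 [372.5824 241.3824] [ 0.4859 -0.2746  0.068 ]
top 6 0.97 [372.5824 241.3824] [ 0.4859 -0.2746  0.068 ]
side 0 0.87 [248.8832 289.9968] [ 0.4885 -0.2964  0.068 ]
side 1 0.87 [248.8832 289.9968] [ 0.4885 -0.2964  0.068 ]
side 2 0.87 [248.8832 289.9968] [ 0.4885 -0.2964  0.068 ]
side 3 0.87 [248.8832 289.9968] [ 0.4885 -0.2964  0.068 ]
side 4 0.87 [248.8832 289.9968] [ 0.4885 -0.2964  0.068 ]
side 5 0.87 [248.8832 289.9968] [ 0.4885 -0.2964  0.068 ]
side 6 0.87 [248.8832 289.9968] [ 0.4885 -0.2964  0.068 ]
0.8 [ 0.2349 -0.4695  0.25  ] [0.     0.9732 0.2298 0.    ] [-0.2504 -0.2439  0.7885]
```

View pics/top0.png

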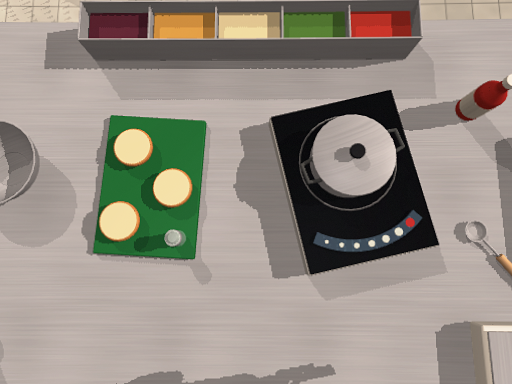

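The top view shows the hob on the right, with the strip running from the white dot at about (327,241) to the red dot at (410,223). Next I'll measure the dots and fit the known arc to them.

```bash
cat > fit.py <<'E'
from h import *
from scipy.optimize import least_squares
np.set_printoptions(precision=4,suppress=True)
a=33/190 if 0 else 2*np.arcsin(33/380)
th=(3-np.arange(7))*a
loc=np.c_[.04-.19*np.cos(th),.19*np.sin(th)]   # mark0 at +y
def dots(cam):
    im=grab_frame(cam).astype(int);m=masks_of(cam,"strip")[0]["mask"].astype(np.uint8)
    m=cv2.morphologyEx(m,cv2.MORPH_CLOSE,np.ones((9,9)))
    r,g,b=im[...,0],im[...,1],im[...,2]
    w=np.clip(r-95,0,None)*m
    n,l,s,c=cv2.connectedComponentsWithStats(((w>35)).astype(np.uint8))
    out=[]
    for i in range(1,n):
        if s[i,4]<3: continue
        k=cv2.dilate((l==i).astype(np.uint8),np.ones((3,3)))*w
        y,x=np.nonzero(k);v=k[y,x];out.append([(x*v).sum()/v.sum(),(y*v).sum()/v.sum(),s[i,4]])
    return np.array(sorted(out))
def model(p):
    c,s=np.cos(p[2]),np.sin(p[2]);return loc@np.array([[c,s],[-s,c]])+p[:2]
E
python3 - <<'E'
from fit import *
for c in("top","side"):
    d=dots(c);print(c,d)
    if len(d)!=7: continue
    P=np.array([at(c,q[:2],.068)[:2] for q in d])
    if P[0,1]<P[-1,1]:P=P[::-1]
    r=least_squares(lambda p:(model(p)-P).ravel(),[.55,-.27,.1]);print(r.x,"resid mm",1e3*(model(r.x)-P));print(model(r.x))
im=cv2.imread("pics/side0.png");cv2.imwrite("pics/side0b.png",cv2.resize(im,(768,576)))
E
```

```text
top [[326.3271 241.2971  15.    ]
 [341.164  244.4153  23.    ]
 [356.3571 245.0776  30.    ]
 [371.2715 242.9522  41.    ]
 [385.4939 238.2651  52.    ]
 [398.3984 231.1481  60.    ]
 [409.7446 221.9332  69.    ]]
[ 0.6287 -0.2376  0.228 ] resid mm [[-0.0002 -0.2688]
 [-0.0733 -0.2622]
 [ 0.1788 -0.0799]
 [ 0.0973  0.0209]
 [ 0.0237  0.2099]
 [-0.1086  0.1512]
 [-0.1177  0.2289]]
[[ 0.4858 -0.1736]
 [ 0.479  -0.2059]
 [ 0.4779 -0.2389]
 [ 0.4825 -0.2715]
 [ 0.4928 -0.3029]
 [ 0.5083 -0.332 ]
 [ 0.5286 -0.3581]]
side [[233.4123 244.7938   7.    ]
 [233.851  256.3315  13.    ]
 [237.1086 268.3879  18.    ]
 [243.0394 280.2173  29.    ]
 [252.1139 291.4738  39.    ]
 [263.7765 301.7173  58.    ]
 [277.8587 310.364   65.    ]]
[ 0.6297 -0.2365  0.2267] resid mm [[-0.1022 -0.2176]
 [ 0.055  -0.4287]
 [ 0.0812  0.0131]
 [ 0.3213 -0.009 ]
 [-0.0409  0.1041]
 [-0.1126  0.2291]
 [-0.2017  0.309 ]]
[[ 0.4869 -0.1723]
 [ 0.4801 -0.2046]
 [ 0.479  -0.2375]
 [ 0.4836 -0.2702]
 [ 0.4938 -0.3016]
 [ 0.5092 -0.3308]
 [ 0.5295 -0.3568]]
```

View pics/side0b.png

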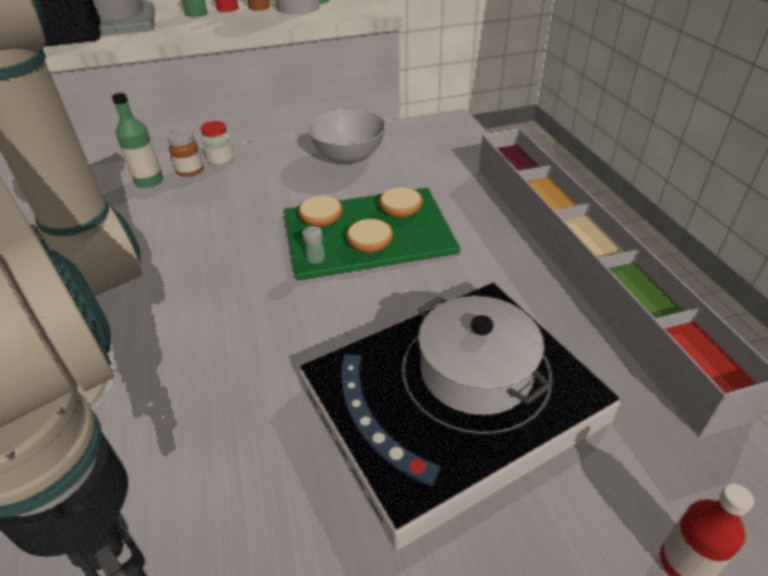

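Both cameras agree to about 1 mm: mark0 is at roughly (0.486,-0.173), the hob's yaw is 0.227, and the fit residuals are under 0.5 mm. I'll close the fingers and line the tool up with the hob.

Emit:
send_rows(moves=[{"delta_pos": [0, 0, 0], "dr": [0, 0, 0.118], "hand": 0}, {"delta_pos": [0, 0, 0], "dr": [0, 0, 0.118], "hand": 0}, {"delta_pos": [0, 0, 0], "dr": [0, 0, 0], "hand": 0}, {"delta_pos": [0, 0, 0], "dr": [0, 0, 0], "hand": 0}], force=40)

```text
time_s: 1.33
tcp_pos: [0.2349, -0.4696, 0.25]
tool_rot: [0.0, 0.993, 0.115, 0.0]
force: [-0.3, 0.6, -0.5]
gripper_width: 0.456
grasp_force: 0.0
```

```bash
cat > go.py <<'E'
from fit import *
from scipy.spatial.transform import Rotation as Ro
M=model([.6292,-.2371,.2274])
def st():
    o=get_obs();q=np.array(o["tool_rot"]);R=Ro.from_quat(q[[1,2,3,0]]).as_matrix()
    print(o["time_s"],o["tcp_pos"],"F",o["force"],"w",o["gripper_width"]);print(R)
    return np.array(o["tcp_pos"]),R
E
python3 - <<'E'
from go import *
p,R=st();print(M)
print("to mark0 above",R.T@(np.r_[M[0],.11]-p))
print("steps",np.array([R.T@np.r_[b-a,0] for a,b in zip(M,M[1:])]))
E
```

```text
1.3333 [ 0.2349 -0.4696  0.25  ] F [-0.3288  0.581  -0.5192] w 0.4556411137783489
[[ 0.9734  0.2292  0.    ]
 [ 0.2292 -0.9734 -0.0001]
 [ 0.      0.0001 -1.    ]]
[[ 0.4863 -0.173 ]
 [ 0.4795 -0.2053]
 [ 0.4784 -0.2382]
 [ 0.4831 -0.2709]
 [ 0.4933 -0.3023]
 [ 0.5087 -0.3314]
 [ 0.529  -0.3575]]
to mark0 above [ 0.3127 -0.2311  0.14  ]
steps [[-0.014   0.0299  0.    ]
 [-0.0086  0.0319  0.    ]
 [-0.003   0.0329  0.    ]
 [ 0.0027  0.0329  0.    ]
 [ 0.0084  0.0319  0.    ]
 [ 0.0138  0.03    0.    ]]
```

Emit:
send_rows(moves=[{"delta_pos": [0.02, -0.015, 0], "dr": [0, 0, 0], "hand": 0}, {"delta_pos": [0.021, -0.0155, 0], "dr": [0, 0, 0], "hand": 0}, {"delta_pos": [0.021, -0.0155, 0], "dr": [0, 0, 0], "hand": 0}, {"delta_pos": [0.021, -0.0155, 0], "dr": [0, 0, 0], "hand": 0}, {"delta_pos": [0.021, -0.0155, 0], "dr": [0, 0, 0], "hand": 0}])

```text
time_s: 1.75
tcp_pos: [0.3194, -0.3701, 0.2501]
tool_rot: [0.0, 0.993, 0.115, 0.0]
force: [0.6, -0.6, 0.0]
gripper_width: -0.001
grasp_force: 0.0
```

Emit:
send_rows(moves=[{"delta_pos": [0.021, -0.0155, 0], "dr": [0, 0, 0], "hand": 0}, {"delta_pos": [0.021, -0.0155, 0], "dr": [0, 0, 0], "hand": 0}, {"delta_pos": [0.021, -0.0155, 0], "dr": [0, 0, 0], "hand": 0}, {"delta_pos": [0.021, -0.0155, 0], "dr": [0, 0, 0], "hand": 0}, {"delta_pos": [0.021, -0.0155, 0], "dr": [0, 0, 0], "hand": 0}])

```text
time_s: 2.17
tcp_pos: [0.4043, -0.2708, 0.2502]
tool_rot: [0.0, 0.993, 0.116, 0.0]
force: [-0.6, 0.1, 0.2]
gripper_width: -0.001
grasp_force: 0.0
```

Emit:
send_rows(moves=[{"delta_pos": [0.021, -0.0155, 0.02], "dr": [0, 0, 0], "hand": 0}, {"delta_pos": [0.021, -0.0155, 0.025], "dr": [0, 0, 0], "hand": 0}, {"delta_pos": [0.021, -0.0155, 0.025], "dr": [0, 0, 0], "hand": 0}, {"delta_pos": [0.021, -0.0155, 0.025], "dr": [0, 0, 0], "hand": 0}, {"delta_pos": [0.0187, -0.0141, 0.02], "dr": [0, 0, 0], "hand": 0}])

```text
time_s: 2.58
tcp_pos: [0.4868, -0.173, 0.1331]
tool_rot: [-0.0, 0.993, 0.116, -0.001]
force: [0.7, -0.2, -0.4]
gripper_width: 0.003
grasp_force: 0.0
```

Emit:
send_rows(moves=[{"delta_pos": [0, 0, 0.01], "dr": [0, 0, 0], "hand": 0}, {"delta_pos": [0, 0, 0], "dr": [0, 0, 0], "hand": 0}, {"delta_pos": [0, 0, 0], "dr": [0, 0, 0], "hand": 0}, {"delta_pos": [0, 0, 0], "dr": [0, 0, 0], "hand": 0}])

```text
time_s: 2.92
tcp_pos: [0.4867, -0.1755, 0.1265]
tool_rot: [0.001, 0.994, 0.114, 0.001]
force: [0.0, -0.8, 1.3]
gripper_width: -0.003
grasp_force: 0.0
```

```bash
python3 - <<'E'
from go import *
p,R=st()
print("to mark0",R.T@(np.r_[M[0],.087]-p))
im=grab_frame("wrist");cv2.imwrite("pics/w1.png",im[:,:,::-1])
print(proj("wrist",np.c_[M,np.full(7,.068)]))
print("tip px",proj("wrist",p+R[:,2]*.019))
E
```

```text
2.9167 [ 0.4867 -0.1755  0.1265] F [ 0.0423 -0.8286  1.3478] w -0.003495802690827471
[[ 0.9741  0.226   0.0019]
 [ 0.226  -0.9741 -0.0012]
 [ 0.0016  0.0016 -1.    ]]
to mark0 [ 0.0002 -0.0026  0.0395]
[[251.5348 219.452 ]
 [298.2305 239.7973]
 [346.6084 251.7424]
 [395.9917 255.4765]
 [445.7485 251.1374]
 [495.2386 238.8099]
 [543.7601 218.5432]]
tip px [[255.4979 246.6836]]
```

View pics/w1.png

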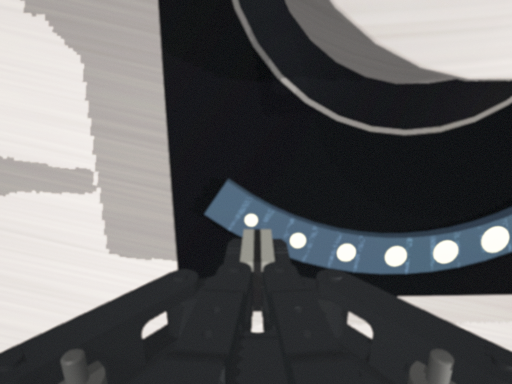

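The wrist view confirms the fit: mark0 shows at (251,220) and the fit predicts (251.5,219.5). The TCP is slightly off its command, so I'll let it settle and check.

Emit:
send_rows(moves=[{"delta_pos": [0, 0, 0], "dr": [0, 0, 0], "hand": 0}, {"delta_pos": [0, 0, 0], "dr": [0, 0, 0], "hand": 0}, {"delta_pos": [0, 0, 0], "dr": [0, 0, 0], "hand": 0}])

```text
time_s: 3.22
tcp_pos: [0.4865, -0.175, 0.1257]
tool_rot: [0.0, 0.994, 0.113, 0.001]
force: [-1.2, 0.3, 0.7]
gripper_width: -0.002
grasp_force: 0.0
```

Emit:
send_rows(moves=[{"delta_pos": [0, 0, 0], "dr": [0, 0, 0], "hand": 0}, {"delta_pos": [0, 0, 0], "dr": [0, 0, 0], "hand": 0}, {"delta_pos": [0, 0, 0], "dr": [0, 0, 0], "hand": 0}])

```text
time_s: 3.47
tcp_pos: [0.4865, -0.1746, 0.1251]
tool_rot: [0.0, 0.994, 0.114, 0.0]
force: [0.3, -1.0, -0.3]
gripper_width: 0.001
grasp_force: 0.0
```

```bash
python3 - <<'E'
from go import *
p,R=st();q=dots("wrist");print(q,proj("wrist",np.c_[M,np.full(7,.068)])[:6])
print("to mark0",R.T@(np.r_[M[0],.087]-p))
E
```

```text
3.4667 [ 0.4865 -0.1746  0.1251] F [ 0.2659 -0.9842 -0.3008] w 0.001115321328762212
[[ 0.9742  0.2259  0.0001]
 [ 0.2259 -0.9742 -0.0002]
 [ 0.0001  0.0002 -1.    ]]
[[252.3968 220.3123 171.    ]
 [299.4694 240.9149 244.    ]
 [348.281  252.9233 317.    ]
 [398.0145 256.6275 406.    ]
 [448.2963 252.2757 509.    ]
 [498.0943 239.8356 620.    ]] [[253.5307 220.1668]
 [300.5762 240.7027]
 [349.3315 252.7782]
 [399.1282 256.5874]
 [449.3422 252.2676]
 [499.3383 239.8978]]
to mark0 [ 0.0002 -0.0016  0.0381]
```

Emit:
send_rows(moves=[{"delta_pos": [0, 0, 0.01], "dr": [0, 0, 0], "hand": 0}, {"delta_pos": [0, 0, 0.01], "dr": [0, 0, 0], "hand": 0}, {"delta_pos": [0, 0, 0.006], "dr": [0, 0, 0], "hand": 0}, {"delta_pos": [0, 0, 0.004], "dr": [0, 0, 0], "hand": 0}, {"delta_pos": [0, 0, 0], "dr": [0, 0, 0], "hand": 0}])

```text
time_s: 3.98
tcp_pos: [0.4857, -0.1742, 0.0933]
tool_rot: [-0.001, 0.994, 0.114, -0.001]
force: [-0.4, 0.4, 0.9]
gripper_width: 0.003
grasp_force: 0.0
```

Emit:
send_rows(moves=[{"delta_pos": [0, 0, 0], "dr": [0, 0, 0], "hand": 0}, {"delta_pos": [0, 0, 0], "dr": [0, 0, 0], "hand": 0}, {"delta_pos": [0, 0, 0], "dr": [0, 0, 0], "hand": 0}, {"delta_pos": [0, 0, 0], "dr": [0, 0, 0], "hand": 0}, {"delta_pos": [0, 0, 0], "dr": [0, 0, 0], "hand": 0}])

```text
time_s: 4.4
tcp_pos: [0.4866, -0.1746, 0.0954]
tool_rot: [0.0, 0.994, 0.114, 0.0]
force: [0.5, -0.0, 0.4]
gripper_width: -0.0
grasp_force: 0.0
```

```bash
python3 - <<'E'
from go import *
p,R=st()
print("to mark0",R.T@(np.r_[M[0],.087]-p))
E
```

```text
4.4 [ 0.4866 -0.1746  0.0954] F [ 0.4668 -0.031   0.3627] w -8.920856201044727e-05
[[ 0.9742  0.2258  0.0006]
 [ 0.2258 -0.9742 -0.0003]
 [ 0.0005  0.0005 -1.    ]]
to mark0 [ 0.0001 -0.0016  0.0084]
```

Emit:
send_rows(moves=[{"delta_pos": [0, -0.0015, 0.002], "dr": [0, 0, 0], "hand": 0}, {"delta_pos": [0, 0, 0.002], "dr": [0, 0, 0], "hand": 0}, {"delta_pos": [0, 0, 0.0015], "dr": [0, 0, 0], "hand": 0}, {"delta_pos": [0, 0, 0.001], "dr": [0, 0, 0], "hand": 0}, {"delta_pos": [0, 0, 0], "dr": [0, 0, 0], "hand": 0}])

```text
time_s: 4.82
tcp_pos: [0.4859, -0.173, 0.0881]
tool_rot: [-0.0, 0.994, 0.114, -0.0]
force: [0.1, -0.1, -0.1]
gripper_width: -0.002
grasp_force: 0.0
```

Emit:
send_rows(moves=[{"delta_pos": [0, 0, 0.001], "dr": [0, 0, 0], "hand": 0}, {"delta_pos": [0, 0, 0.001], "dr": [0, 0, 0], "hand": 0}, {"delta_pos": [0, 0, 0.001], "dr": [0, 0, 0], "hand": 0}, {"delta_pos": [0, 0, 0.001], "dr": [0, 0, 0], "hand": 0}, {"delta_pos": [0, 0, 0.001], "dr": [0, 0, 0], "hand": 0}])

```text
time_s: 5.23
tcp_pos: [0.4862, -0.1731, 0.0838]
tool_rot: [0.0, 0.994, 0.114, 0.0]
force: [-1.6, 0.7, 3.9]
gripper_width: 0.002
grasp_force: 2.0
```

Emit:
send_rows(moves=[{"delta_pos": [0, 0, 0], "dr": [0, 0, 0], "hand": 0}, {"delta_pos": [0, 0, 0], "dr": [0, 0, 0], "hand": 0}, {"delta_pos": [0, 0, 0], "dr": [0, 0, 0], "hand": 0}, {"delta_pos": [0, 0, 0], "dr": [0, 0, 0], "hand": 0}, {"delta_pos": [0, 0, 0], "dr": [0, 0, 0], "hand": 0}])

```text
time_s: 5.65
tcp_pos: [0.4862, -0.1731, 0.0837]
tool_rot: [0.0, 0.994, 0.114, 0.0]
force: [-2.3, 0.1, 4.0]
gripper_width: 0.001
grasp_force: 2.0
```

```bash
python3 - <<'E'
from go import *
F=[]
p,R=st()
print("to mark0",R.T@(np.r_[M[0],.084]-p))
for i in range(4): grab_frame("side"); F.append(get_obs()["force"])
print(np.array(F),get_obs()["tcp_pos"])
print([R.T@np.r_[b-a,0] for a,b in zip(M,M[1:])])
E
```

```text
5.65 [ 0.4862 -0.1731  0.0837] F [-2.3278  0.0527  4.0441] w 0.0009540878317483673
[[ 0.9742  0.2258  0.0003]
 [ 0.2258 -0.9742 -0.0002]
 [ 0.0003  0.0003 -1.    ]]
to mark0 [ 0.0001 -0.0001 -0.0003]
[[-2.5103  1.1557  3.4363]
 [-1.1705  0.3856  3.7286]
 [-0.8031  0.457   3.2804]
 [-0.5402  0.3606  5.2512]] [ 0.4862 -0.1731  0.0836]
[array([-0.0139,  0.0299,  0.    ]), array([-0.0085,  0.0319,  0.    ]), array([-0.0029,  0.0329,  0.    ]), array([0.0029, 0.0329, 0.    ]), array([0.0085, 0.0319, 0.    ]), array([0.0139, 0.0299, 0.    ])]
```

Force is 4 N at about 3 mm depth, right on mark0. Now the slide.

Emit:
send_rows(moves=[{"delta_pos": [-0.0014, 0.003, 0], "dr": [0, 0, 0], "hand": 0}, {"delta_pos": [-0.0014, 0.003, 0], "dr": [0, 0, 0], "hand": 0}, {"delta_pos": [-0.0014, 0.003, 0], "dr": [0, 0, 0], "hand": 0}, {"delta_pos": [-0.0014, 0.003, 0], "dr": [0, 0, 0], "hand": 0}, {"delta_pos": [-0.0014, 0.003, 0], "dr": [0, 0, 0], "hand": 0}])

```text
time_s: 6.27
tcp_pos: [0.4827, -0.1895, 0.0835]
tool_rot: [-0.0, 0.994, 0.114, 0.0]
force: [0.8, 3.8, 4.0]
gripper_width: 0.0
grasp_force: 2.1
```

Emit:
send_rows(moves=[{"delta_pos": [-0.0014, 0.003, 0], "dr": [0, 0, 0], "hand": 0}, {"delta_pos": [-0.0014, 0.003, 0], "dr": [0, 0, 0], "hand": 0}, {"delta_pos": [-0.0014, 0.003, 0], "dr": [0, 0, 0], "hand": 0}, {"delta_pos": [-0.0014, 0.003, 0], "dr": [0, 0, 0], "hand": 0}, {"delta_pos": [-0.0013, 0.0029, 0], "dr": [0, 0, 0], "hand": 0}])

```text
time_s: 6.68
tcp_pos: [0.4792, -0.2057, 0.0835]
tool_rot: [0.0, 0.994, 0.114, -0.0]
force: [0.3, 3.5, 3.6]
gripper_width: -0.003
grasp_force: 2.1
```

Emit:
send_rows(moves=[{"delta_pos": [0, 0, 0], "dr": [0, 0, 0], "hand": 0}, {"delta_pos": [0, 0, 0], "dr": [0, 0, 0], "hand": 0}, {"delta_pos": [0, 0, 0], "dr": [0, 0, 0], "hand": 0}])

```text
time_s: 6.93
tcp_pos: [0.4792, -0.206, 0.0836]
tool_rot: [0.001, 0.994, 0.114, -0.0]
force: [-0.8, -1.9, 3.8]
gripper_width: 0.0
grasp_force: 2.1
```

```bash
python3 - <<'E'
from go import *
p,R=st()
print("to marks",(np.c_[M,np.full(7,.084)]-p)@R)
E
```

```text
6.9333 [ 0.4792 -0.206   0.0836] F [-0.8308 -1.9352  3.8354] w 1.5323022572840866e-05
[[ 0.9742  0.2256 -0.0002]
 [ 0.2256 -0.9742 -0.0015]
 [-0.0006  0.0014 -1.    ]]
to marks [[ 0.0144 -0.0305 -0.0005]
 [ 0.0005 -0.0006 -0.0004]
 [-0.008   0.0313 -0.0004]
 [-0.0109  0.0641 -0.0003]
 [-0.008   0.097  -0.0003]
 [ 0.0005  0.1289 -0.0002]
 [ 0.0144  0.1588 -0.0002]]
```

Emit:
send_rows(moves=[{"delta_pos": [-0.0009, 0.0031, 0], "dr": [0, 0, 0], "hand": 0}, {"delta_pos": [-0.0008, 0.0031, 0], "dr": [0, 0, 0], "hand": 0}, {"delta_pos": [-0.0008, 0.0031, 0], "dr": [0, 0, 0], "hand": 0}, {"delta_pos": [-0.0008, 0.0032, 0], "dr": [0, 0, 0], "hand": 0}, {"delta_pos": [-0.0008, 0.0032, 0], "dr": [0, 0, 0], "hand": 0}])

```text
time_s: 7.35
tcp_pos: [0.4789, -0.2217, 0.0834]
tool_rot: [-0.0, 0.994, 0.114, -0.0]
force: [-0.4, 2.8, 6.1]
gripper_width: -0.0
grasp_force: 2.1
```

Emit:
send_rows(moves=[{"delta_pos": [-0.0008, 0.0031, 0], "dr": [0, 0, 0], "hand": 0}, {"delta_pos": [-0.0008, 0.0031, 0], "dr": [0, 0, 0], "hand": 0}, {"delta_pos": [-0.0008, 0.0031, 0], "dr": [0, 0, 0], "hand": 0}, {"delta_pos": [-0.0008, 0.0031, 0], "dr": [0, 0, 0], "hand": 0}, {"delta_pos": [-0.0007, 0.0031, 0], "dr": [0, 0, 0], "hand": 0}])

```text
time_s: 7.77
tcp_pos: [0.4785, -0.2379, 0.0835]
tool_rot: [0.0, 0.994, 0.114, -0.0]
force: [-0.0, 3.4, 3.3]
gripper_width: -0.002
grasp_force: 2.1
```

Emit:
send_rows(moves=[{"delta_pos": [0, 0, 0], "dr": [0, 0, 0], "hand": 0}, {"delta_pos": [0, 0, 0], "dr": [0, 0, 0], "hand": 0}])

```text
time_s: 7.93
tcp_pos: [0.4785, -0.2382, 0.0836]
tool_rot: [0.001, 0.994, 0.113, -0.0]
force: [-1.2, -0.4, 5.1]
gripper_width: -0.001
grasp_force: 2.1
```

Emit:
send_rows(moves=[{"delta_pos": [-0.0003, 0.0033, 0], "dr": [0, 0, 0], "hand": 0}, {"delta_pos": [-0.0003, 0.0033, 0], "dr": [0, 0, 0], "hand": 0}, {"delta_pos": [-0.0003, 0.0033, 0], "dr": [0, 0, 0], "hand": 0}, {"delta_pos": [-0.0003, 0.0033, 0], "dr": [0, 0, 0], "hand": 0}, {"delta_pos": [-0.0003, 0.0033, 0], "dr": [0, 0, 0], "hand": 0}])

```text
time_s: 8.35
tcp_pos: [0.4809, -0.2542, 0.0835]
tool_rot: [-0.0, 0.994, 0.114, 0.0]
force: [1.2, 2.6, 4.4]
gripper_width: -0.002
grasp_force: 2.1
```

Emit:
send_rows(moves=[{"delta_pos": [-0.0003, 0.0033, 0], "dr": [0, 0, 0], "hand": 0}, {"delta_pos": [-0.0003, 0.0033, 0], "dr": [0, 0, 0], "hand": 0}, {"delta_pos": [-0.0003, 0.0033, 0], "dr": [0, 0, 0], "hand": 0}, {"delta_pos": [-0.0003, 0.0033, 0], "dr": [0, 0, 0], "hand": 0}, {"delta_pos": [-0.0003, 0.0032, 0], "dr": [0, 0, 0], "hand": 0}])

```text
time_s: 8.77
tcp_pos: [0.4831, -0.2706, 0.0835]
tool_rot: [0.0, 0.994, 0.114, 0.0]
force: [-0.6, 2.9, 5.1]
gripper_width: -0.0
grasp_force: 2.1
```

Emit:
send_rows(moves=[{"delta_pos": [0, 0, 0], "dr": [0, 0, 0], "hand": 0}, {"delta_pos": [0, 0, 0], "dr": [0, 0, 0], "hand": 0}, {"delta_pos": [0, 0, 0], "dr": [0, 0, 0], "hand": 0}])

```text
time_s: 9.02
tcp_pos: [0.4831, -0.271, 0.0837]
tool_rot: [0.001, 0.994, 0.114, 0.0]
force: [-0.8, -1.3, 4.8]
gripper_width: -0.0
grasp_force: 2.0
```

```bash
python3 - <<'E'
from go import *
p,R=st()
print("to marks",(np.c_[M,np.full(7,.084)]-p)@R)
E
```

```text
9.0167 [ 0.4831 -0.271   0.0837] F [-0.8255 -1.2843  4.8446] w -0.00013567901960038586
[[ 0.9742  0.2255  0.0004]
 [ 0.2255 -0.9742 -0.0017]
 [ 0.0001  0.0017 -1.    ]]
to marks [[ 0.0252 -0.0947 -0.0004]
 [ 0.0113 -0.0648 -0.0004]
 [ 0.0028 -0.0329 -0.0003]
 [-0.     -0.     -0.0003]
 [ 0.0028  0.0328 -0.0002]
 [ 0.0113  0.0647 -0.0002]
 [ 0.0252  0.0946 -0.0001]]
```

Dead on at mark3. I'll carry on through marks 4, 5 and 6.

Emit:
send_rows(moves=[{"delta_pos": [0.0002, 0.0033, 0], "dr": [0, 0, 0], "hand": 0}, {"delta_pos": [0.0002, 0.0033, 0], "dr": [0, 0, 0], "hand": 0}, {"delta_pos": [0.0003, 0.0033, 0], "dr": [0, 0, 0], "hand": 0}, {"delta_pos": [0.0003, 0.0033, 0], "dr": [0, 0, 0], "hand": 0}, {"delta_pos": [0.0003, 0.0033, 0], "dr": [0, 0, 0], "hand": 0}])

```text
time_s: 9.43
tcp_pos: [0.4882, -0.2862, 0.0834]
tool_rot: [-0.0, 0.994, 0.114, -0.0]
force: [-0.8, 3.2, 4.3]
gripper_width: 0.001
grasp_force: 2.2
```

Emit:
send_rows(moves=[{"delta_pos": [0.0003, 0.0033, 0], "dr": [0, 0, 0], "hand": 0}, {"delta_pos": [0.0003, 0.0033, 0], "dr": [0, 0, 0], "hand": 0}, {"delta_pos": [0.0003, 0.0033, 0], "dr": [0, 0, 0], "hand": 0}, {"delta_pos": [0.0003, 0.0033, 0], "dr": [0, 0, 0], "hand": 0}, {"delta_pos": [0.0003, 0.0032, 0], "dr": [0, 0, 0], "hand": 0}])

```text
time_s: 9.85
tcp_pos: [0.4933, -0.302, 0.0835]
tool_rot: [0.0, 0.994, 0.114, 0.0]
force: [-0.8, 2.9, 4.0]
gripper_width: -0.001
grasp_force: 2.1
```

Emit:
send_rows(moves=[{"delta_pos": [0, 0, 0], "dr": [0, 0, 0], "hand": 0}, {"delta_pos": [0, 0, 0], "dr": [0, 0, 0], "hand": 0}])

```text
time_s: 10.02
tcp_pos: [0.4934, -0.3024, 0.0837]
tool_rot: [0.001, 0.994, 0.113, 0.0]
force: [0.1, -0.7, 4.3]
gripper_width: -0.001
grasp_force: 2.0
```

Emit:
send_rows(moves=[{"delta_pos": [0.0008, 0.0032, 0], "dr": [0, 0, 0], "hand": 0}, {"delta_pos": [0.0008, 0.0032, 0], "dr": [0, 0, 0], "hand": 0}, {"delta_pos": [0.0008, 0.0032, 0], "dr": [0, 0, 0], "hand": 0}, {"delta_pos": [0.0008, 0.0032, 0], "dr": [0, 0, 0], "hand": 0}, {"delta_pos": [0.0008, 0.0032, 0], "dr": [0, 0, 0], "hand": 0}])

```text
time_s: 10.43
tcp_pos: [0.5009, -0.3166, 0.0835]
tool_rot: [-0.0, 0.994, 0.114, -0.0]
force: [-1.4, 2.5, 4.5]
gripper_width: 0.0
grasp_force: 2.1
```

Emit:
send_rows(moves=[{"delta_pos": [0.0009, 0.0032, 0], "dr": [0, 0, 0], "hand": 0}, {"delta_pos": [0.0009, 0.0032, 0], "dr": [0, 0, 0], "hand": 0}, {"delta_pos": [0.0009, 0.0032, 0], "dr": [0, 0, 0], "hand": 0}, {"delta_pos": [0.0009, 0.0032, 0], "dr": [0, 0, 0], "hand": 0}, {"delta_pos": [0.0009, 0.0031, 0], "dr": [0, 0, 0], "hand": 0}])

```text
time_s: 10.85
tcp_pos: [0.5089, -0.3311, 0.0835]
tool_rot: [0.0, 0.994, 0.114, -0.0]
force: [-2.1, 2.9, 4.4]
gripper_width: -0.001
grasp_force: 2.1
```

Emit:
send_rows(moves=[{"delta_pos": [0, 0, 0], "dr": [0, 0, 0], "hand": 0}, {"delta_pos": [0, 0, 0], "dr": [0, 0, 0], "hand": 0}, {"delta_pos": [0, 0, 0], "dr": [0, 0, 0], "hand": 0}])

```text
time_s: 11.1
tcp_pos: [0.509, -0.3314, 0.0838]
tool_rot: [0.001, 0.994, 0.114, 0.0]
force: [0.2, -1.8, 4.8]
gripper_width: -0.001
grasp_force: 1.9
```

```bash
python3 - <<'E'
from go import *
p,R=st()
print("to marks",((np.c_[M,np.full(7,.084)]-p)@R)[4:])
E
```

```text
11.1 [ 0.509  -0.3314  0.0838] F [ 0.1927 -1.7802  4.7519] w -0.0013321727160144263
[[ 0.9742  0.2256  0.0011]
 [ 0.2256 -0.9742 -0.0016]
 [ 0.0007  0.0018 -1.    ]]
to marks [[-0.0088 -0.0319 -0.0002]
 [-0.0003 -0.     -0.0002]
 [ 0.0136  0.0299 -0.0001]]
```

Emit:
send_rows(moves=[{"delta_pos": [0.0013, 0.003, 0], "dr": [0, 0, 0], "hand": 0}, {"delta_pos": [0.0013, 0.003, 0], "dr": [0, 0, 0], "hand": 0}, {"delta_pos": [0.0013, 0.003, 0], "dr": [0, 0, 0], "hand": 0}, {"delta_pos": [0.0013, 0.003, 0], "dr": [0, 0, 0], "hand": 0}, {"delta_pos": [0.0014, 0.003, 0], "dr": [0, 0, 0], "hand": 0}])

```text
time_s: 11.52
tcp_pos: [0.5187, -0.3441, 0.0834]
tool_rot: [-0.0, 0.994, 0.114, -0.0]
force: [-1.3, 3.0, 4.6]
gripper_width: 0.002
grasp_force: 2.2
```

Emit:
send_rows(moves=[{"delta_pos": [0.0014, 0.003, 0], "dr": [0, 0, 0], "hand": 0}, {"delta_pos": [0.0014, 0.003, 0], "dr": [0, 0, 0], "hand": 0}, {"delta_pos": [0.0014, 0.003, 0], "dr": [0, 0, 0], "hand": 0}, {"delta_pos": [0.0014, 0.003, 0], "dr": [0, 0, 0], "hand": 0}, {"delta_pos": [0.0014, 0.0029, 0], "dr": [0, 0, 0], "hand": 0}])

```text
time_s: 11.93
tcp_pos: [0.5289, -0.3572, 0.0835]
tool_rot: [0.0, 0.994, 0.114, 0.0]
force: [-0.6, 3.8, 4.4]
gripper_width: 0.004
grasp_force: 2.1
```

Emit:
send_rows(moves=[{"delta_pos": [0, 0, 0], "dr": [0, 0, 0], "hand": 0}, {"delta_pos": [0, 0, 0], "dr": [0, 0, 0], "hand": 0}, {"delta_pos": [0, 0, 0], "dr": [0, 0, 0], "hand": 0}, {"delta_pos": [0, 0, 0], "dr": [0, 0, 0], "hand": 0}, {"delta_pos": [0, 0, 0], "dr": [0, 0, 0], "hand": 0}])

```text
time_s: 12.35
tcp_pos: [0.5291, -0.3574, 0.084]
tool_rot: [0.001, 0.994, 0.114, 0.001]
force: [1.7, -2.8, 4.2]
gripper_width: -0.003
grasp_force: 1.9
```

```bash
python3 - <<'E'
from go import *
p,R=st()
print("to marks",((np.c_[M,np.full(7,.084)]-p)@R)[5:])
im=grab_frame("wrist");cv2.imwrite("pics/w2.png",im[:,:,::-1])
E
```

```text
12.35 [ 0.5291 -0.3574  0.084 ] F [ 1.7063 -2.8009  4.2273] w -0.0026285385871789397
[[ 0.9742  0.2257  0.0014]
 [ 0.2257 -0.9742 -0.0016]
 [ 0.001   0.0018 -1.    ]]
to marks [[-0.0139 -0.0299 -0.0001]
 [-0.      0.0001 -0.    ]]
```

View pics/w2.png

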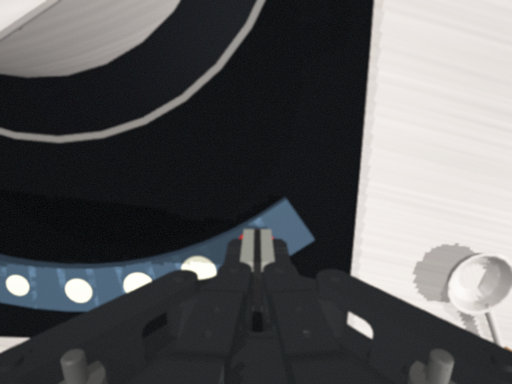

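The fingertips are on the red dot at about (250,238), holding the strip pressed with about 4 N, and the pot hasn't moved. Handing in.

```bash
python3 -c "
from plant import *
print(job_done())"
```

```text
the job is handed in; nothing more can be done
None
```

I slid the closed fingertips from the smallest dot through every dot to the red one, pressing about 3 mm (roughly 4 N) all the way, and handed in at about 12 s still holding the red dot; I touched only the strip, and no verdict was returned.

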